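# Slide the mould's cover plate onto its locating pins

## Task

Close the mould: two metal plates lie on the raised decks of the mould base. Take the one whose two holes match the two pins in the sunk nest, slide it along the deck (do not lift it away) to over the nest and let it drop over the pins, so that it lies flat on the nest floor. Leave the other plate where it is.

Things in the scene. Friction and masses are not known exactly. Their poses are not given: they have to be found in the camera images.
- nest (a point): Centre of the nest floor (z 10 mm) of the fixed wooden mould base, 190 mm (its x) by 460 mm (its y). Beyond y = +75 and -75 mm it has raised decks, their tops 14 mm above this floor; the nest between is 150 mm long. Two steel pins stand on the floor at x = +50 and -50 mm, y = 0: 12 mm thick, 12 mm high, tips tapered. A plaster mould is inlaid flush between them. z up.
- cover_plate_grip (a point): Centre of the grip bar of the fitting plate: loose, aluminium, 160 (x) x 124 (y) x 8 mm, 0.3 kg, on either deck, within 0.12 rad of the nest's axes. Two 34 mm holes at x = +50 and -50 mm, y = 0, straight beside the bar. Wooden bar 18 (x) x 76 (y) x 22 mm on two posts; this point is over the plate's centre, 42 mm above its underside. z up. A half turn makes no difference.
- other_plate_grip (a point): The same point of the plate that does not fit, loose on the other deck: same outline, metal and grip bar, but its two holes lie on a diagonal, at (x, y) = (+50, +38) and (-50, -38) mm.
There are look-alikes about, which are no part of the job. What is shaped like the part that bears cover_plate_grip but red is not meant.

How it is judged:
By the outcome, as a careful person would: the job done as asked, in the order asked, and still so for the second after the job is handed in, with the robot touching nothing.
It also fails if it takes over 32 s, if anything falls off the work surface, if the arm or the gripper's body presses on something with over 40 N, if the wrist force passes 120 N, or if a joint passes its speed limit or range.

## Robot

A 7-joint arm with a two-finger parallel gripper is mounted at the origin on the work surface; the furniture and walls round the work are solid. World frame = base frame: x ahead of the robot, y to its left, z up, the work surface at z = 0. Lengths are in m, angles in rad, forces in N, time in s.
With the tool pointing down it reaches from about 0.4 to 0.85 m from the base axis. Payload 10.4 kg.
Tool frame: the origin (TCP) lies at the very end of the fingers, on their centre line; the grasp point (between the pads) lies 19 mm behind it; y points along the fingers, z is the direction in which the jaws open and shut, and the axes are right-handed (so a half turn about y gives the same grasp; the last joint's range is limited). The gripper opens to 85 mm and grips with 20 to 120 N. Pads are 22 mm wide; open, the fingers measure 114 mm over their backs; the gripper's body (76 mm by 85 mm) begins 54 mm behind the grasp point. The pads swing forward as they close: fully open they stand 13 mm farther back than shut.
Start: joints at [-1.227, 0.332, -0.065, 1.46, 0.022, 1.35, -0.088], TCP at [0.224, 0.583, 0.231] pointing down, gripper open.
Joint ranges: [-2.6, 2.6], [-0.5, 2.12], [-1.47, 1.34], [0.16, 2.42], [-1.27, 4.41], [0.06, 2.06], [-2.6, 2.6]. Speed limits (rad/s): [2.22, 2.22, 2.79, 2.79, 3.14, 3.14, 3.14].

## Interface

Orientations are given as a unit quaternion [x, y, z, w].
In Python, from workcell import manip gives the robot as it stands.
- The arm moves only by the tool arm_command, never from a script. Its argument "commands" is a list that holds one entry, the list of rows, each a list of 6 numbers: the shift along the world's x, y, z in cm, then the turn, a rotation vector about the world's x, y, z in degrees. A call has 1 to 20 rows; each row is the pose to reach, as a shift and turn from the pose commanded when the call began; what a row does not reach only later rows make up. A row lasts 1/10 s, in which the tool goes at most 50 mm and 8.59 degrees, less where a joint would pass 70% of its speed; a pose out of reach is approached as far as the arm can. A call with a gripper value outside its range is refused whole. "claw" is the finger opening in cm, from 0 to 8.54, set as the call begins (left out, the last holds). The fingers move at their own pace and stop on an object; "newtons" is the grip in N (left out, the last holds). Time passes only in rows, so rows that repeat a pose let the fingers close. It gives the time, the measured TCP pose, the force and the opening at its end, in the units of the state.
- manip.get_obs(): the state, without advancing time (a new reading comes with each control period).
- manip.camera(name): name is "scene" or "side" or "wrist"; returns a dict with "pixels" (384x512x3 uint8, blue, green, red), "depth" (384x512 float32, m along the optical axis (not along the pixel's ray), 0 where there is no reading), "K" (3x3 intrinsics, pixels), "k1" (the pictures are not rectified: a ray, as slopes to the right and down, at radius r is drawn at 1 + k1 r^2 times it, then the intrinsics apply), "rvec" (rotation vector, rad) and "tvec" (3), from world to camera coordinates, as OpenCV has them. Camera axes: x right, y down, z forward; pixel columns grow to the right and rows downward; lengths in m; the calibration is good to about 2 mm. A picture is of the moment at which its call begins.
- manip.hand_in(): hands the job in, once; it reports no verdict.
Trained networks look in the newest picture that a camera, given by its name, has taken for a name from the list of things; names that differ only in an ending like _2 or _b are one class to them, and where a whole thing is asked for, a point or a joint stands for the part that bears it (a point fixed in the world has none). Each returns a list of dicts, best first, with "p" (0 to 1); they miss things now and then, are a little off and sometimes report something else, mostly with a low value. They report only what shows in the picture. A call takes as long as a camera call. They do not tell look-alikes from the thing itself.
- manip.masks_of(camera, thing): "mask" (384x512 bool, what is visible of it) and "bbox" ([left, top, right, bottom] in pixels, round what is visible of it).
The state is a dict: "clock": time; "joint_pos": joint angles; "joint_velocities": joint speeds; "tau": joint torques, N m; "position": TCP position; "ee_rot": TCP orientation; "ft_force": force on the tool from outside, world axes, zero at the start; "torque": the same for the moment, N m; "grip_width": opening from 0.0 (shut) to 1.0 (fully open).
Only numpy, scipy, OpenCV 4.12 (cv2) and the standard library are available. Lean on these libraries where they do the work, as an engineer would, in place of code of your own. Each camera call takes 0.05 s, during which the arm holds its last target.

## Working session

There is one attempt and no reset: what is moved stays moved. The work goes in short steps, Python scripts to look and compute and a tool call to move; the robot and the scene stay as the last step left them, time stands still between calls to the robot, and variables do not carry over. Pictures are saved under pics/ and viewed, and the job is handed in when it is done.

Besides the shell and the picture viewer there is one more tool, called after "Request:" as a command line: name --argument value ..., lists and objects as JSON in quotes. arm_command: Moves the arm, as the interface text tells. Its arguments: {"type":"object","properties":{"commands":{"type":"array"},"claw":{"type":"number"},"newtons":{"type":"number"}},"required":["commands"]}

```bash
mkdir -p pics
cat > h.py <<'E'
import numpy as np, cv2
from workcell import manip
def cam(n):
    c=manip.camera(n); c={k:(np.array(v) if not isinstance(v,(int,float)) else v) for k,v in c.items()}
    c['R']=cv2.Rodrigues(np.array(c['rvec'],float))[0]; return c
def world(c,uv,d):
    uv=np.array(uv,float).reshape(-1,1,2); D=np.array([c['k1'],0,0,0],float)
    n=cv2.undistortPoints(uv,c['K'],D).reshape(-1,2)
    d=np.array(d,float).reshape(-1,1)
    P=np.hstack([n*d,d]); return (P-np.array(c['tvec']).reshape(1,3))@c['R']
def cloud(c):
    h,w=c['depth'].shape; u,v=np.meshgrid(np.arange(w),np.arange(h))
    return world(c,np.stack([u,v],-1).reshape(-1,2),c['depth'].reshape(-1)).reshape(h,w,3)
def proj(c,P):
    return cv2.projectPoints(np.array(P,float).reshape(-1,1,3),np.array(c['rvec'],float),np.array(c['tvec'],float),c['K'],np.array([c['k1'],0,0,0],float))[0].reshape(-1,2)
E
python3 - <<'E'
from h import *
o=manip.get_obs(); print(o)
for n in ["scene","side","wrist"]:
    c=cam(n); cv2.imwrite(f"pics/{n}0.png",c['pixels']); np.savez(f"{n}0.npz",**c)
    for t in ["cover_plate_grip","other_plate_grip"]:
        for m in manip.masks_of(n,t):
            W=cloud(c)[m['mask']&(c['depth']>0)]
            print(n,t,round(m['p'],2),m['bbox'],np.median(W,0).round(3),W.min(0).round(3),W.max(0).round(3))
E
```

```text
{'clock': 0.0, 'joint_pos': array([-1.22659969,  0.33287514, -0.0647227 ,  1.46093674,  0.02156359,
        1.34989537, -0.08847092]), 'joint_velocities': array([ 0.00030748, -0.00044143, -0.0003185 , -0.00081291, -0.0001223 ,
       -0.00062039,  0.00104365]), 'tau': array([-2.95172595e-04, -6.25454450e+01,  4.88828856e-02, -3.91618967e+01,
        1.61162083e-02,  9.80790763e-03, -1.75216138e-05]), 'position': array([0.22398861, 0.58308384, 0.23051612]), 'ee_rot': array([ 0.69574765, -0.12901806,  0.12885066, -0.69475684]), 'ft_force': array([ 0.70190591, -0.35675493, -0.00410865]), 'torque': array([-0.02012454, -0.00069863,  0.01479907]), 'grip_width': 1.0015827869845157}
scene cover_plate_grip 0.82 [195.7, 137.4, 274.3, 183.9] [0.571 0.192 0.029] [ 0.495  0.137 -0.005] [0.701 0.301 0.077]
scene cover_plate_grip 0.65 [116.8, 198.7, 189.9, 251.8] [0.285 0.198 0.006] [ 0.215  0.112 -0.006] [0.379 0.311 0.053]
scene other_plate_grip 0.85 [290.4, 198.0, 379.6, 260.0] [ 0.518 -0.129  0.029] [ 0.434 -0.203  0.01 ] [ 0.621 -0.041  0.078]
side cover_plate_grip 0.68 [121.8, 169.0, 208.2, 212.7] [0.288 0.197 0.009] [ 0.198  0.113 -0.001] [0.382 0.346 0.056]
side cover_plate_grip 0.58 [242.3, 139.8, 319.8, 178.6] [0.576 0.189 0.033] [0.5   0.137 0.   ] [0.706 0.396 0.08 ]
side other_plate_grip 0.71 [277.6, 194.2, 379.8, 247.5] [ 0.524 -0.137  0.033] [ 0.439 -0.203 -0.001] [0.66  0.029 0.079]
wrist cover_plate_grip 0.88 [0.0, 239.8, 87.3, 316.6] [0.262 0.255 0.008] [ 0.195  0.187 -0.002] [0.311 0.316 0.037]
```

View pics/scene0.png

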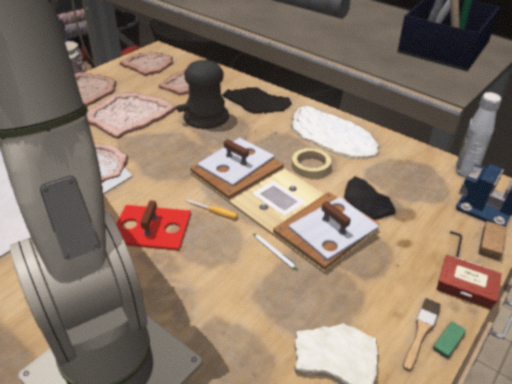

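View pics/side0.png

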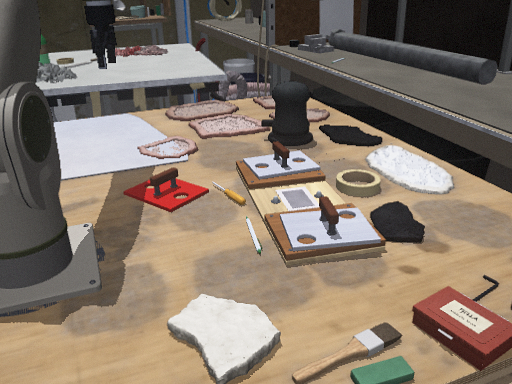

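View pics/wrist0.png

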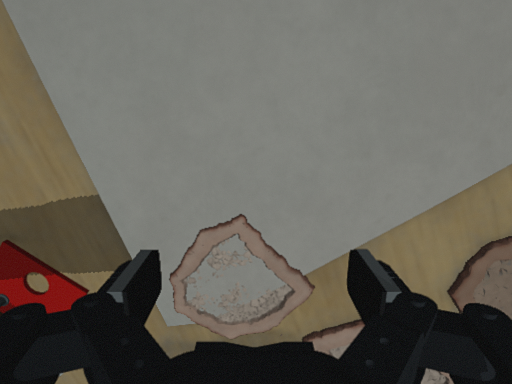

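The scene picture shows three plates: a grey one on the far deck (236,160), a grey one on the near deck (335,230), and a red look-alike on the table (152,227), which is ruled out. A close crop will show the hole layout, and I'll measure in the same step.

Run:
```python
from h import *
c=dict(np.load("scene0.npz")); s=dict(np.load("side0.npz"))
a=cv2.resize(c['pixels'][125:280,180:390],None,fx=3.6,fy=3.6,interpolation=cv2.INTER_CUBIC)
cv2.imwrite("pics/cropA.png",a)
b=cv2.resize(s['pixels'][130:270,220:400],None,fx=4,fy=4,interpolation=cv2.INTER_CUBIC)
cv2.imwrite("pics/cropB.png",b)
# top-down ortho at z=0.032
for n,c in(("scene",c),("side",s)):
    c['k1']=float(c['k1']);xs=np.arange(.40,.72,.0006); ys=np.arange(.32,-.24,-.0010)
    r=.001; xs=np.arange(.72,.40,-r); ys=np.arange(.32,-.24,-r)
    X,Y=np.meshgrid(xs,ys,indexing='ij')
    p=proj(c,np.stack([X,Y,np.full_like(X,.032)],-1)).astype(np.float32).reshape(X.shape+(2,))
    im=cv2.remap(c['pixels'],p[...,0],p[...,1],cv2.INTER_CUBIC)
    cv2.imwrite(f"pics/ortho_{n}.png",im)
```

```text
(no output)
```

View pics/cropA.png

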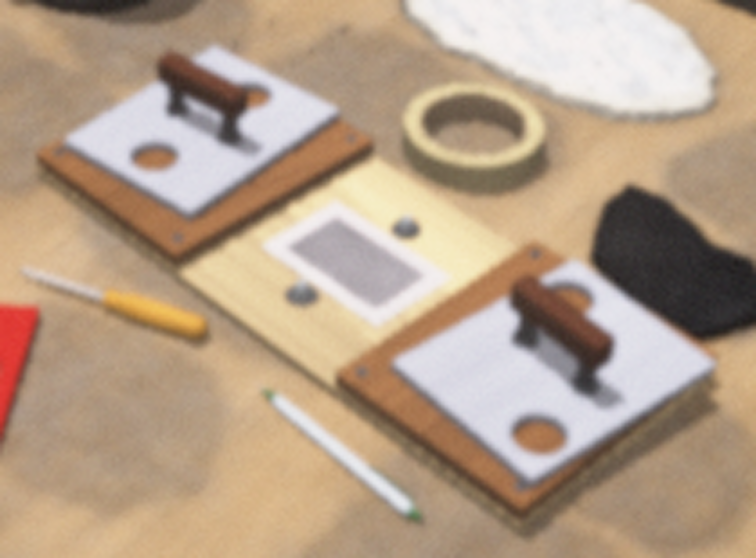

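View pics/cropB.png

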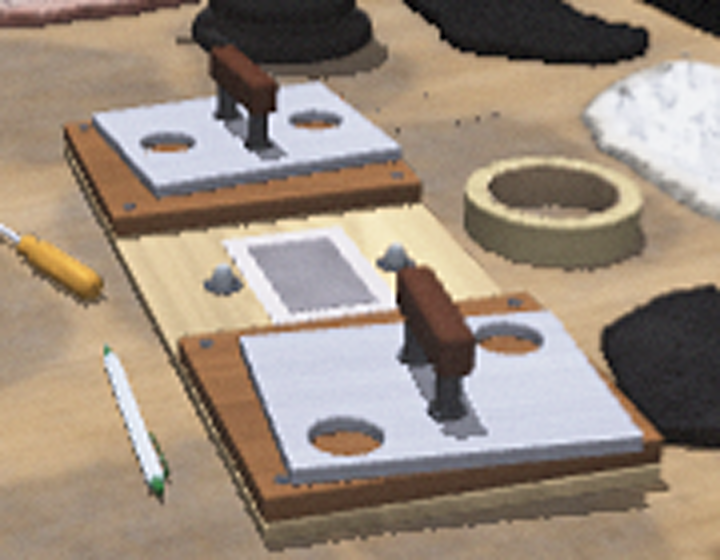

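View pics/ortho_scene.png

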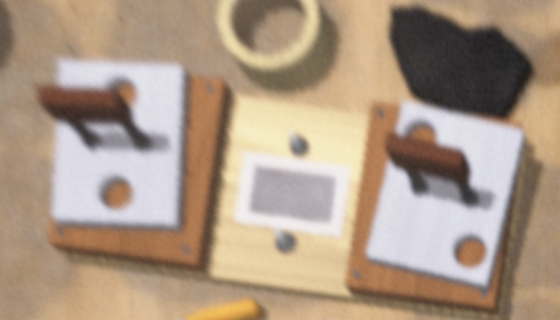

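View pics/ortho_side.png

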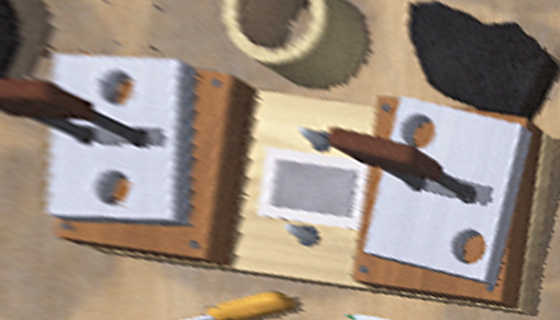

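The far-deck plate at scene (236,160) has its two holes straight beside the bar, so it is the fitting one. The near plate at (335,230) has diagonal holes. Next come the precise poses.

```bash
cat >> h.py <<'E'
def plane_pts(c,uv,z):
    uv=np.array(uv,float).reshape(-1,2)
    a=world(c,uv,np.ones(len(uv))); o=-np.array(c['R']).T@np.array(c['tvec']).reshape(3)
    d=a-o; return o+d*((z-o[2])/d[:,2])[:,None]
def topface(c,box,z=.032,tol=.006):
    W=cloud(c); hsv=cv2.cvtColor(c['pixels'],cv2.COLOR_BGR2HSV)
    m=(c['depth']>0)&(abs(W[...,2]-z)<tol)&(W[...,0]>box[0])&(W[...,0]<box[1])&(W[...,1]>box[2])&(W[...,1]<box[3])&(hsv[...,1]<70)&(hsv[...,2]>120)
    n,l,st,_=cv2.connectedComponentsWithStats(m.astype(np.uint8))
    k=1+np.argmax(st[1:,4]); v,u=np.nonzero(l==k)
    P=plane_pts(c,np.stack([u,v],1),z)
    (cx,cy),(w,h),ang=cv2.minAreaRect((P[:,:2]*1000).astype(np.float32))
    return (cx,cy),(w,h),ang,np.median(W[l==k][:,2]),len(P)
E
python3 - <<'E'
from h import *
from scipy.spatial.transform import Rotation as R
o=manip.get_obs(); print(R.from_quat(o['ee_rot']).as_matrix().round(3))
for n in("scene","side"):
    c=dict(np.load(n+"0.npz")); c['k1']=float(c['k1'])
    print(n,"L",topface(c,(.45,.72,.09,.32)));print(n,"R",topface(c,(.40,.68,-.24,-.0)))
    W=cloud(c)
    m=(W[...,2]>.05)&(c['depth']>0)&(W[...,0]>.4)&(W[...,0]<.85)&(W[...,1]>.24)&(W[...,1]<.5)
    print("knob",W[m].min(0).round(3),W[m].max(0).round(3))
s=dict(np.load("scene0.npz"));d=dict(np.load("side0.npz"))
# pins in crops -> triangulate
A=[(405,226),(302,292)];B=[(397,254),(223,276)]
for a,b in zip(A,B):
    ua=np.array([180+a[0]/3.6-.5+.14,125+a[1]/3.6-.5+.14]);ub=np.array([220+b[0]/4-.4,130+b[1]/4-.4])
    for z in(.016,.022): print(z,plane_pts(s,ua,z).round(4),plane_pts(d,ub,z).round(4))
E
```

```text
[[ 0.933 -0.     0.359]
 [-0.359 -0.     0.933]
 [-0.    -1.    -0.   ]]
scene L ((574.7977294921875, 200.32437133789062), (127.17308807373047, 163.44166564941406), 87.23831939697266, np.float64(0.02924141850167902), 1410)
scene R ((524.39990234375, -125.69203186035156), (126.45217895507812, 164.1798858642578), 75.96026611328125, np.float64(0.029269342516630135), 2218)
knob [0.581 0.241 0.05 ] [0.771 0.491 0.174]
side L ((583.2799682617188, 204.78134155273438), (131.11932373046875, 161.9225311279297), 87.47929382324219, np.float64(0.03297360066428878), 1040)
side R ((530.8135375976562, -126.87158203125), (135.34896850585938, 161.96788024902344), 76.29776763916016, np.float64(0.03257029588042523), 2386)
knob [0.576 0.24  0.05 ] [0.775 0.485 0.175]
0.016 [[0.5926 0.0338 0.016 ]] [[0.602  0.0376 0.016 ]]
0.022 [[0.5865 0.0298 0.022 ]] [[0.5957 0.0267 0.022 ]]
0.016 [[0.4944 0.0469 0.016 ]] [[0.5018 0.0515 0.016 ]]
0.022 [[0.489  0.0428 0.022 ]] [[0.4969 0.0404 0.022 ]]
```

Request:
arm_command --commands '[[[9,-9.5,0,0,0,-18],[18,-19,0,0,0,-36],[27,-28.5,0,0,0,-54],[35.5,-38,0,0,0,-72],[35.5,-38,0,0,0,-72],[35.5,-38,0,0,0,-72],[35.5,-38,0,0,0,-72],[35.5,-38,0,0,0,-72],[35.5,-38,0,0,0,-72],[35.5,-38,0,0,0,-72],[35.5,-38,0,0,0,-72],[35.5,-38,0,0,0,-72],[35.5,-38,0,0,0,-72],[35.5,-38,0,0,0,-72]]]' --claw 8.5 --newtons 60

```text
clock: 1.85
position: [0.5783, 0.2051, 0.2313]
ee_rot: [-0.487, 0.513, -0.512, 0.487]
ft_force: [-0.2, 0.2, 0.1]
grip_width: 0.994
```

Run:
```python
from h import *
from scipy.spatial.transform import Rotation as R
o=manip.get_obs(); print(o['clock'],o['position'],R.from_quat(o['ee_rot']).as_matrix().round(3))
c=cam("wrist");cv2.imwrite("pics/w1.png",c['pixels']); np.savez("w1.npz",**c)
print("campos",-c['R'].T@c['tvec'].reshape(3))
for t in ["cover_plate_grip"]:
    for m in manip.masks_of("wrist",t):
        W=cloud(c)[m['mask']&(c['depth']>0)]
        print(t,round(m['p'],2),m['bbox'],np.median(W,0).round(3),W.min(0).round(3),W.max(0).round(3))
try: print(topface(c,(.45,.72,.09,.32)))
except Exception as e: print(e)
```

```text
1.85 [0.5783289  0.20505621 0.23129468] [[-0.05  -0.     0.999]
 [-0.999  0.001 -0.05 ]
 [-0.001 -1.    -0.   ]]
campos [0.5825544  0.27520285 0.37372454]
cover_plate_grip 0.76 [179.9, 115.0, 333.9, 227.5] [0.582 0.214 0.032] [0.497 0.137 0.009] [0.665 0.272 0.079]
cover_plate_grip 0.6 [2.5, 89.7, 100.0, 251.1] [0.314 0.206 0.008] [ 0.247  0.116 -0.001] [0.385 0.315 0.055]
((581.3413696289062, 206.2800750732422), (124.30061340332031, 159.95606994628906), 87.43043518066406, np.float64(0.03186625963342163), 13104)
```

View pics/w1.png

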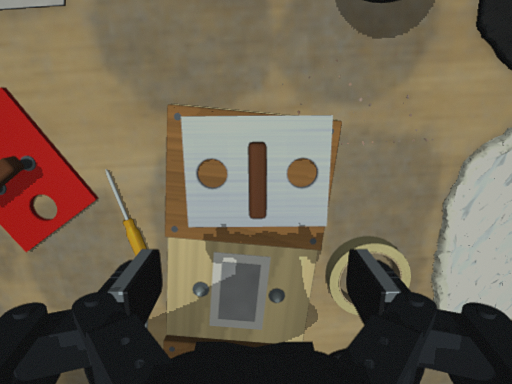

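The wrist view shows the plate at about (257,172), with holes at (212,173) and (302,172) straight beside the bar at (257,180). The pins are at (201,289) and (277,296). The rectangle fits at 124.3 x 160.0 mm, matching the given size.

Run:
```python
from h import *
c=dict(np.load("w1.npz")); c['k1']=float(c['k1'])
W=cloud(c)
cv2.imwrite("pics/w1c.png",cv2.resize(c['pixels'][225:350,155:340],None,fx=4,fy=4,interpolation=cv2.INTER_CUBIC))
print(plane_pts(c,[(212,173),(302,172)],.032))
# bar top by depth
m=(abs(W[...,2]-.077)<.006)&(abs(W[...,0]-.58)<.03)&(abs(W[...,1]-.2)<.06)&(c['depth']>0)
v,u=np.nonzero(m); P=plane_pts(c,np.stack([u,v],1),.077); print("bar",cv2.minAreaRect((P[:,:2]*1000).astype(np.float32)),np.median(W[m][:,2]))
for z in(.010,.022): p=plane_pts(c,[(201,289),(277,296)],z); print(z,p.round(4),p.mean(0),np.degrees(np.arctan2(*(p[1]-p[0])[1::-1])))
```

```text
[[0.53240145 0.2092562  0.032     ]
 [0.63142012 0.20535915 0.032     ]]
bar ((581.3826904296875, 207.21514892578125), (74.04068756103516, 16.943967819213867), 86.78755950927734) 0.07650413798698774
0.01 [[0.5011 0.0518 0.01  ]
 [0.6003 0.0364 0.01  ]] [0.55070099 0.04412381 0.01      ] -8.82413243392909
0.022 [[0.5038 0.0592 0.022 ]
 [0.5997 0.0443 0.022 ]] [0.5517519  0.05174757 0.022     ] -8.824132433929126
```

View pics/w1c.png

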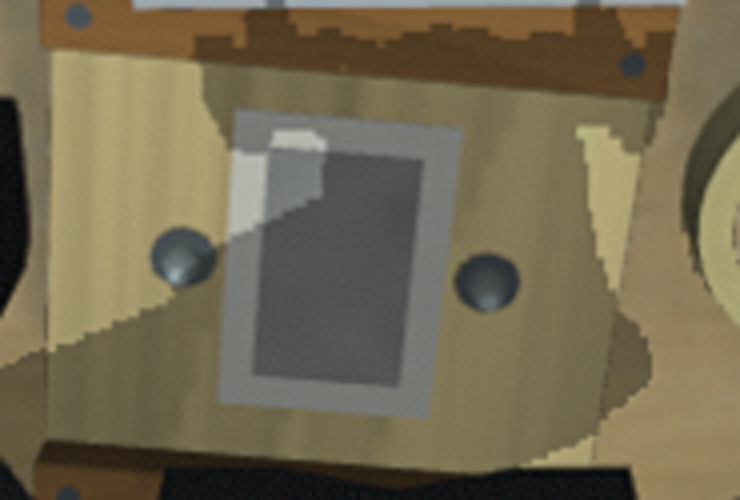

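Request:
arm_command --commands '[[[0.2,0.3,-4.5,0,0,0],[0.2,0.3,-9,0,0,0],[0.2,0.3,-13,0,0,0],[0.2,0.3,-15.5,0,0,0],[0.2,0.3,-17,0,0,0],[0.2,0.3,-18,0,0,0],[0.2,0.3,-18.3,0,0,0],[0.2,0.3,-18.3,0,0,0],[0.2,0.3,-18.3,0,0,0]]]'

```text
clock: 2.85
position: [0.5819, 0.2068, 0.0496]
ee_rot: [0.486, -0.513, 0.513, -0.487]
ft_force: [0.2, 0.2, 0.6]
grip_width: 0.997
```

Request:
arm_command --commands '[[[0,0,0,0,0,0],[0,0,0,0,0,0],[0,0,0,0,0,0],[0,0,0,0,0,0],[0,0,0,0,0,0],[0,0,0,0,0,0],[0,0,0,0,0,0],[0,0,0,0,0,0],[0,0,0,0,0,0]]]' --claw 0 --newtons 50

```text
clock: 3.75
position: [0.5813, 0.2065, 0.0485]
ee_rot: [0.487, -0.513, 0.513, -0.487]
ft_force: [-0.5, 0.2, 3.5]
grip_width: 0.201
```

Run:
```python
from h import *
c=cam("wrist");cv2.imwrite("pics/w2.png",c['pixels'])
c=cam("side");cv2.imwrite("pics/s2.png",c['pixels'])
o=manip.get_obs();print(o['clock'],o['position'],o['ft_force'],o['torque'],o['grip_width'])
```

```text
3.85 [0.58131916 0.20654471 0.04858158] [-0.32248992 -0.68283012  4.43341813] [ 0.00024943  0.04566497 -0.0017527 ] 0.20012489254451288
```

View pics/w2.png

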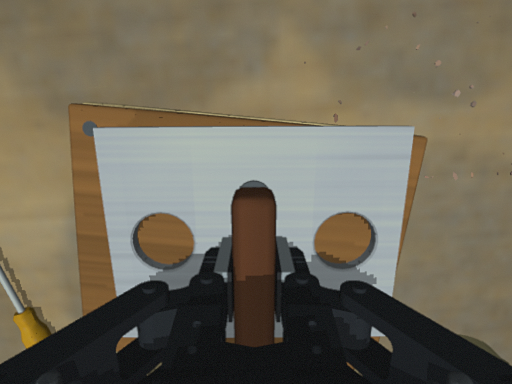

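View pics/s2.png

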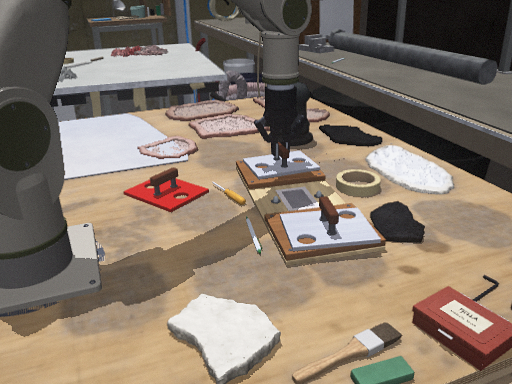

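The bar is centred between the pads, with a 17 mm opening, and the deck contact is light. I'll slide along the deck halfway and check.

Request:
arm_command --commands '[[[-0.2,-1,0,0,0,-0.5],[-0.5,-2.5,0,0,0,-1],[-0.8,-4,0,0,0,-1.5],[-1.1,-5.5,0,0,0,-2],[-1.4,-7,0,0,0,-2.5],[-1.6,-8,0,0,0,-3],[-1.6,-8,0,0,0,-3]]]'

```text
clock: 4.55
position: [0.5648, 0.1228, 0.0485]
ee_rot: [0.473, -0.526, 0.527, -0.472]
ft_force: [-3.8, -5.5, 9.6]
grip_width: 0.207
```

Request:
arm_command --commands '[[[-0.3,-1.5,0.1,0,0,-0.5],[-0.6,-3,0.1,0,0,-1],[-0.9,-4.5,0.1,0,0,-1.5],[-1.2,-6,0.1,0,0,-2],[-1.4,-7.2,0.1,0,0,-2.3],[-1.5,-7.9,0.1,0,0,-2.5],[-1.5,-7.9,0.1,0,0,-2.5],[-1.5,-7.9,0.1,0,0,-2.5]]]'

```text
clock: 5.35
position: [0.5502, 0.048, 0.0493]
ee_rot: [-0.461, 0.536, -0.536, 0.462]
ft_force: [0.0, 0.5, -2.8]
grip_width: 0.203
```

Run:
```python
from h import *
c=cam("wrist");cv2.imwrite("pics/w3.png",c['pixels']); np.savez("w3.npz",**c)
s=cam("side");cv2.imwrite("pics/s3.png",cv2.resize(s['pixels'][130:270,220:400],None,fx=4,fy=4,interpolation=cv2.INTER_CUBIC))
o=manip.get_obs();print(o['clock'],o['position'],o['ft_force'],o['torque'],o['grip_width'])
```

```text
5.45 [0.55023046 0.04836216 0.04928166] [ 0.7987749  -0.30482142 -1.35862787] [-0.02415526  0.05213552  0.05991516] 0.20169679794622478
```

View pics/w3.png

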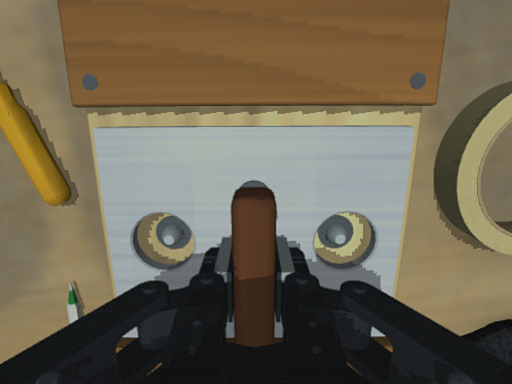

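View pics/s3.png

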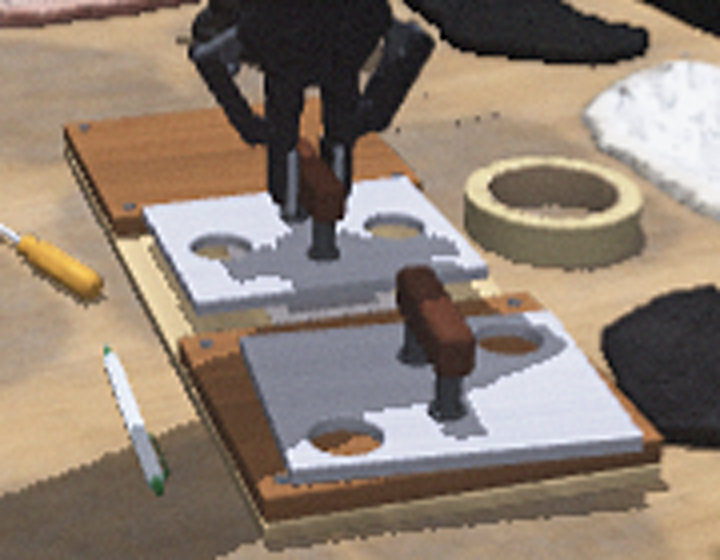

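The wrist view shows both pins centred in the holes, at (172,237) and (340,238), and the plate is level and square to the nest. Now I'll lower it the 14 mm.

Request:
arm_command --commands '[[[0,0,-0.3,0,0,0],[0,0,-0.6,0,0,0],[0,0,-0.9,0,0,0],[0,0,-1.2,0,0,0],[0,0,-1.4,0,0,0],[0,0,-1.4,0,0,0],[0,0,-1.4,0,0,0]]]'

```text
clock: 6.15
position: [0.5501, 0.0474, 0.0353]
ee_rot: [0.461, -0.536, 0.536, -0.461]
ft_force: [-0.0, 0.3, -2.4]
grip_width: 0.2
```

Request:
arm_command --commands '[[[0,0,0,0,0,0],[0,0,0,0,0,0],[0,0,0,0,0,0],[0,0,0,0,0,0],[0,0,0,0,0,0],[0,0,0,0,0,0],[0,0,0,0,0,0]]]' --claw 6

```text
clock: 6.85
position: [0.5501, 0.0475, 0.0353]
ee_rot: [0.461, -0.536, 0.536, -0.462]
ft_force: [0.3, -0.2, -0.4]
grip_width: 0.705
```

Request:
arm_command --commands '[[[0,0,1,0,0,0],[0,0,3,0,0,0],[0,0,6,0,0,0],[0,0,10,0,0,0],[0,0,14,0,0,0],[0,0,18,0,0,0],[0,0,18,0,0,0],[0,0,18,0,0,0]]]'

```text
clock: 7.65
position: [0.5506, 0.0474, 0.2167]
ee_rot: [0.461, -0.535, 0.536, -0.462]
ft_force: [-0.5, 0.1, -0.8]
grip_width: 0.696
```

Run:
```python
from h import *
c=cam("wrist");cv2.imwrite("pics/w4.png",c['pixels'])
s=cam("side");cv2.imwrite("pics/s4.png",cv2.resize(s['pixels'][130:270,220:400],None,fx=4,fy=4,interpolation=cv2.INTER_CUBIC))
o=manip.get_obs();print(o['clock'],o['position'],o['ft_force'],o['grip_width'])
print(topface(c,(.42,.70,-.04,.14),.018,.01)); print("R",topface(s,(.40,.68,-.24,-.0)))
W=cloud(c)
for z,cx,cy in ((1,.55,.047),):
    for dx in(-.07,-.03,.03,.07):
        print([float(np.median(W[(abs(W[...,0]-(cx+dx))<.004)&(abs(W[...,1]-(cy-dx*.14+dy))<.004)][:,2]).round(4)) for dy in(-.05,.0,.045)])
```

```text
7.75 [0.54959352 0.04740133 0.21469147] [-0.2767639   0.31313213 -0.3092347 ] 0.7039810149174629
((550.352294921875, 49.39149856567383), (131.67080688476562, 161.36465454101562), 81.80447387695312, np.float64(0.0178164868213916), 13624)
R ((531.2535400390625, -126.67759704589844), (134.74029541015625, 161.4873504638672), 76.2976303100586, np.float64(0.03261457186693055), 2358)
[0.018, 0.0177, 0.0181]
[0.018, 0.2433, 0.0178]
[0.018, 0.244, 0.0179]
[0.018, 0.0176, 0.0177]
```

View pics/w4.png

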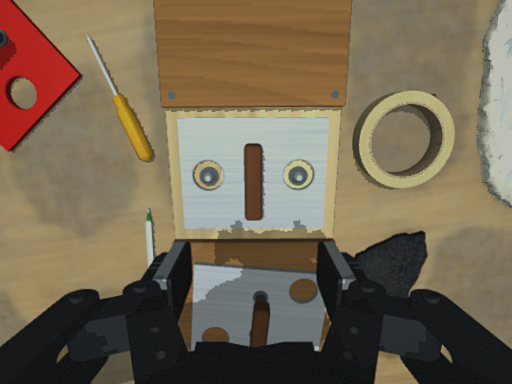

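View pics/s4.png

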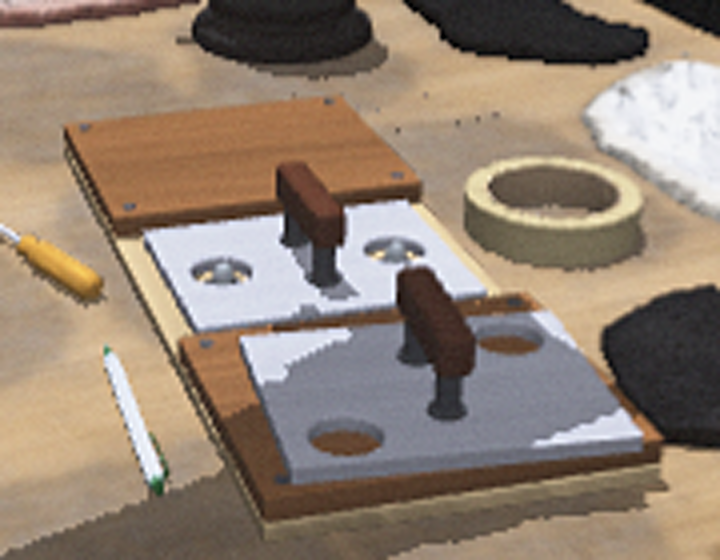

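The plate lies flat, with its top at 18 mm everywhere (10 + 8), and both pins stand centred in the holes at wrist (208,175) and (299,175). The other plate hasn't moved.

```bash
python3 -c "
from workcell import manip
print(manip.hand_in())"
```

```text
the job is handed in; nothing more can be done
None
```

The mould is closed. I picked the plate on the far (+y) deck, whose two holes sit straight beside the bar, and left the red look-alike and the diagonal-hole plate alone. I gripped the bar, slid the plate along the deck while turning it 5.5° to line up with the nest, lowered it over the pins, let go and backed off. The job was handed in at about 7.8 s of the 32 s allowed.

**Last checks:**
- **Flatness:** the plate top read 17.6–18.1 mm at all ten points that gave a plate reading, against 18 mm expected. Two other sample points, at the plate's middle, hit the gripper in the view and were no use.
- **Pins:** both stand centred in the holes.
- **Other plate:** it measured within 0.5 mm of where it started.
- **Forces:** the highest wrist force in any reading was about 12 N; readings came at the end of each move.

**Disagreements:**
- **Camera positions:** the scene and side cameras differed by up to about 9 mm in absolute positions. All three cameras agreed within about 2 mm on the distance from plate to nest, and I placed the plate by the wrist camera.
- **Final outline:** the plate's final outline measured 132 mm instead of 124 mm along y. I think some of the light nest floor was counted in, but did not check this.

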